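# Shut the microcentrifuge and start the spin

### The job

The microcentrifuge is loaded and its lid stands open. With your fingertips on the outside of the lid, swing it down without slamming it and press its front edge until the catch snaps and the lid is fully shut; then push in the round start key at the right of the control panel to set it going, and let go. Only push: do not grip the lid or touch its inner face, do not press start before the lid is shut, do not press the oblong lid-release key, and leave the tube rack, glove box, marker and tube stand where they are.

Things in the scene. Friction and masses are not known exactly. Their poses are not given: they have to be found in the camera images.
- centrifuge: Microcentrifuge fixed to the bench, 250 deep (x), 220 wide (y), 140 mm high with lid shut. Origin: centre of underside; its -x is the front (robot side), +y the left end seen from the robot. Front 70 mm of the top (x -125 to -55 mm) is the control panel, sloping from 84 up to 112 mm high (21.8 deg). Behind it is a deck 112 mm high with the round rotor chamber, 128 mm across, centre x +33.
- lid_hinge (a point): Middle of the lid's hinge line, fixed to the machine at its own x +108 mm, 122 mm above the bench; axes as the machine's; the hinge line runs along y. The open lid stands up at the machine's far side, its plane outer face away from the robot.
- lid_edge (a point): On the lid: middle of its free (front) edge on the outer face, 161 mm from the hinge line along the lid and 18 mm outward of it. Axes turn with the lid: -x from hinge to free edge, z the outer face's outward normal. Shut: machine's x -53 mm, 140 mm high, axes as the machine's. The lid is a flat slab 206 wide, 165 long, 21 mm thick plus a 5 mm inner plate, edges rounded.
- lid (a joint): Lid angle, rad: 0 shut, grows as it opens, stop at 1.6. Starts at 1.05 to 1.45. A stiff friction hinge holds it where it is left (3 to 5 N at the free edge moves it). At about 0.09 it meets a spring catch; 8 to 10 N down near the free edge snaps it through, then the catch keeps it at 0 to 0.01. Below 0.02 counts as shut.
- start_key (a point): Centre of the top face of the round start key, 28 mm across and standing 8 mm off the panel, at the right end of the panel as seen from the robot (machine's own y -68 mm, x -93 mm, about 105 mm above the bench). Its z is the outward normal of the panel (leaning 21.8 degrees from vertical towards the robot); it is pressed against z.
- start (a joint): Travel of the start key in m: 0 released, 0.004 fully in; it takes 2 N to begin and 5 N to push fully in, and springs back. Beyond 0.0025 counts as pressed.
- open_key (a point): Centre of the top face of the oblong lid-release key (40 x 20 mm, long side up the slope, 8 mm off the panel) at the left end of the panel (machine's own y +68 mm); axes as the start key's. Not to be pressed.
- open (a joint): Travel of the lid-release key in m, 0 released, 0.004 fully in; spring as the start key's.
- tube_rack: Black rack (200 x 112 mm, base 24 mm high) full of purple-capped blood tubes, 102 mm high in all, standing at one side of the machine. Origin under its centre; long side along its x.
- glove_box: White glove carton, 190 x 110 x 72 mm, standing at the other side of the machine. Origin under its centre; long side along its x.
- marker: Marker pen, white with black cap, 133 mm long and 16 mm thick, lying near the machine's front left corner. Origin on the bench under its middle, pen along its x.
- tube_stand: Black block 50 x 50 x 24 mm holding one purple-capped tube upright, 103 mm high in all, standing near the machine's front right corner. Origin under its centre.
- lid_inner (a point): Middle of the grey inner plate of the lid (rubber seal, steel catch loop), 155 x 198 mm, on the lid's underside, which faces the robot while the lid is open. Axes as lid_edge's. Not to be touched.

How it is judged:
On the way, in this order (a step that is already met when the one before it is completed fails the run):
1. the lid is pushed fully shut, past its catch (value of joint lid below 0.02 rad), for 0.2 s.
2. the start key is pushed in with the lid shut (value of joint start above 0.0025 m and value of joint lid below 0.02 rad), for 0.05 s.
At the end, for the whole second after the job is handed in: The lid is shut past its catch (below 0.02 rad, 3 mm at the free edge), the start key has been pushed in after that and has sprung back, the lid-release key is out, and rack, carton, marker and tube stand are within 20 mm of where they stood (value of joint lid below 0.02 rad and value of joint each of start, open below 0.001 m and distance of each of tube_rack, glove_box, marker, tube_stand from where it was at the start of the episode below 0.02 m); the robot touches nothing.
It fails at once if the lid is slammed (swinging faster than 2.5 rad/s, 0.4 m/s at its edge, before it meets the catch) (velocity of joint lid below -2.5 rad/s and value of joint lid above 0.1 rad).
It fails at once if the lid is gripped or its inner face touched (over 1 N) (contact force between the fingers and lid_c1 above 1 N).
It fails at once if the start key is pressed while the lid is open (value of joint start above 0.0025 m and value of joint lid above 0.03 rad).
It fails at once if the lid-release key is pressed (value of joint open above 0.002 m).
It fails at once if the tube rack, glove box, marker or tube stand is shifted more than 20 mm, lifted or tipped (distance of any of tube_rack, glove_box, marker, tube_stand from where it was at the start of the episode above 0.02 m or angle between any of tube_rack, glove_box, tube_stand's own z axis and vertical above 0.2 rad).
It also fails if it takes over 42 s, if anything falls off the work surface, if the arm or the gripper's body presses on something with over 40 N, if the wrist force passes 120 N, or if a joint passes its speed limit or range.

### The arm

A 6-joint arm with a two-finger parallel gripper is mounted at the origin on the work surface. World frame = base frame: x ahead of the robot, y to its left, z up, the work surface at z = 0. Lengths are in m, angles in rad, forces in N, time in s.
With the tool pointing down it reaches from about 0.35 to 0.775 m from the base axis. Payload 7.3 kg.
Tool frame: the origin (TCP) lies at the very end of the fingers, on their centre line; the grasp point (between the pads) lies 19 mm behind it; z points along the fingers, y is the line along which they close (so a half turn about z gives the same grasp; the last joint's range is limited). The gripper opens to 92 mm and grips with 3 to 60 N. Pads are 19 mm wide; open, the fingers measure 130 mm over their backs; the gripper's body (75 mm by 190 mm) begins 47 mm behind the grasp point.
Start: joints at [-1.434, 0.342, 1.524, -0, 1.275, -0.146], TCP at [0.147, -0.504, 0.227] pointing down, gripper open.
Joint ranges: [-2.53, 2.53], [-0.77, 2.02], [0.04, 2.7], [-1, 4.14], [0.28, 2.66], [-3.11, 3.11]. Speed limits (rad/s): [2.57, 2.57, 3.14, 3.14, 3.14, 3.14].

### API

Orientations are given as [roll, pitch, yaw] about the fixed x, y, z axes, in that order (R = Rz(yaw) Ry(pitch) Rx(roll)).
In Python, from cell import robot gives the robot as it stands. The module is installed in compiled form; this text tells all that it offers.
- The arm moves only by the tool arm_command, never from a script. Its argument "moves" is a list of rows, each a list of 3 entries, a list of its own where there are three numbers: the shift along the tool's x, y, z in m, then the turn, a rotation vector about the tool's x, y, z in rad, then the finger opening in m, from 0 to 0.0918. In form: [[[dx, dy, dz], [ax, ay, az], claw], ...]. A call has exactly 5 rows; each row is the pose to reach, as a shift and turn from the pose commanded when the call began, along the tool's axes at that moment; what a row does not reach only later rows make up. A row lasts 1/10 s, in which the tool goes at most 50 mm and 8.59 degrees, less where a joint would pass 70% of its speed; a pose out of reach is approached as far as the arm can. A call with a gripper value outside its range is refused whole. The fingers move at their own pace and stop on an object; "squeeze" is the grip in N (left out, the last holds). Time passes only in rows, so rows that repeat a pose let the fingers close, or fill a call up. It gives the time, the measured TCP pose, the force, the opening and the grip force at its end, in the units of the state.
- robot.observe(): the state, without advancing time (a new reading comes with each control period).
- robot.read_camera(name): name is "side" or "top"; returns the picture (400x640x3 uint8, red, green, blue); there is no depth.
- robot.camera_model(name): a dict with "fx", "fy", "cx", "cy" (pixels), "k1" (the pictures are not rectified: a ray, as slopes to the right and down, at radius r is drawn at 1 + k1 r^2 times it, then the intrinsics apply), "R" (3x3) and "t" (3): a world point X has camera coordinates R X + t. Camera axes: x right, y down, z forward; pixel columns grow to the right and rows downward; lengths in m; the calibration is good to about 2 mm. A picture is of the moment at which its call begins. camera_model takes no time and is no camera call.
- robot.hand_in(): hands the job in; it is judged then, once.
The state is a dict: "time": time; "qpos": joint angles; "qvel": joint speeds; "joint_efforts": joint torques, N m; "tool_pos": TCP position; "tool_rot": TCP orientation; "contact_force": force on the tool from outside, world axes, zero at the start; "torque": the same for the moment, N m; "opening": finger opening in m; "grip_force": force on a finger pad.
Only numpy, scipy, OpenCV 4.12 (cv2) and the standard library are available. Lean on these libraries where they do the work, as an engineer would, in place of code of your own. Each camera call takes 0.05 s, during which the arm holds its last target. There are 200 camera calls.

## Working session

There is one attempt and no reset: what is moved stays moved. The work goes in short steps, Python scripts to look and compute and a tool call to move; the robot and the scene stay as the last step left them, time stands still between calls to the robot, and variables do not carry over. Pictures are saved under pics/ and viewed, at most 10 in all, crops included, and the job is handed in when it is done.

Besides the shell and the picture viewer there is one more tool, called after ">>>" as name([rows], argument=value, ...), one row to a line, values as JSON. arm_command: Moves the arm, as the interface text tells. Its arguments: {"type":"object","properties":{"moves":{"type":"array"},"squeeze":{"type":"number"}},"required":["moves"]}

```bash
mkdir -p pics; cat > h.py <<'E'
import numpy as np, cv2
from cell import robot
from scipy.spatial.transform import Rotation as Ro
def ray(m,u,v):
    x,y=(u-m["cx"])/m["fx"],(v-m["cy"])/m["fy"]; a,b=x,y
    for _ in range(20):
        s=1+m["k1"]*(a*a+b*b); a,b=x/s,y/s
    R=np.array(m["R"]);t=np.array(m["t"])
    return -R.T@t, R.T@np.array([a,b,1.])
def onz(m,u,v,z):
    o,d=ray(m,u,v); return o+d*(z-o[2])/d[2]
def proj(m,X):
    c=np.array(m["R"])@np.array(X)+np.array(m["t"]);a,b=c[:2]/c[2];s=1+m["k1"]*(a*a+b*b)
    return np.array([a*s*m["fx"]+m["cx"],b*s*m["fy"]+m["cy"]])
E
python3 - <<'E'
from h import *
for n in("top","side"):
    im=robot.read_camera(n); cv2.imwrite(f"pics/{n}0.png",im[:,:,::-1]); m=robot.camera_model(n)
    print(n,ray(m,320,200),m["fx"],m["k1"])
s=robot.observe();print(s)
E
```

```text
top (array([0.40871589, 0.02962125, 0.97559994]), array([ 0.16987846, -0.01160409, -0.98548513])) 409.2248480807933 -0.04825789770111222
side (array([0.32597882, 0.96866313, 0.76044757]), array([ 0.18541272, -0.81605153, -0.54760423])) 479.5352124065526 -0.11950601859511639
{'time': 0.1, 'qpos': array([-1.43403563e+00,  3.42665943e-01,  1.52492403e+00, -1.00180271e-05,
        1.27539198e+00, -1.46017070e-01]), 'qvel': array([-0.00125463, -0.00201109, -0.00187755,  0.00042192,  0.00051867,
       -0.00095538]), 'joint_efforts': array([ 9.32306648e-04, -4.32004774e+01, -2.44695836e+01,  7.18101743e-02,
        5.25977102e-02, -5.88704552e-05]), 'tool_pos': array([ 0.14644754, -0.5037833 ,  0.22610688]), 'tool_rot': array([-3.14021675e+00, -1.92661786e-04,  2.82780558e-01]), 'contact_force': array([ 0.20317375, -0.3009634 ,  0.42722984]), 'torque': array([0.04145797, 0.00564939, 0.03300315]), 'grip_force': 0.0, 'opening': 0.09221161182118327}
```

View pics/top0.png

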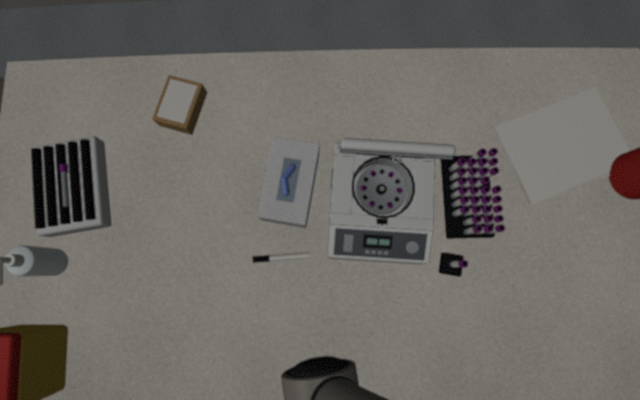

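View pics/side0.png

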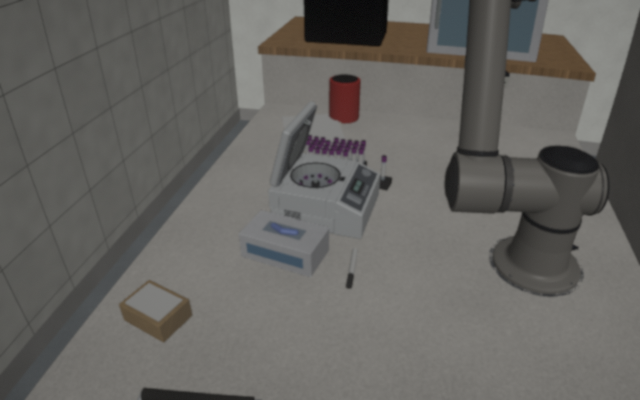

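The top view shows the machine with the rotor at about (382,187), the round start key at (412,247), the release key at (348,242), the raised lid along rows 140-158, and the tube stand at (452,264). In the side view the open lid leans between (278,180) and (312,110).

```bash
python3 - <<'E'
import cv2
a=cv2.imread("pics/top0.png")[125:275,310:510]; cv2.imwrite("pics/top_c.png",cv2.resize(a,None,fx=4,fy=4,interpolation=cv2.INTER_CUBIC)*1)
b=cv2.imread("pics/side0.png")[95:245,235:405]; b=cv2.resize(b,None,fx=4,fy=4,interpolation=cv2.INTER_CUBIC); cv2.imwrite("pics/side_c.png",b)
E
```

```text
(no output)
```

View pics/top_c.png

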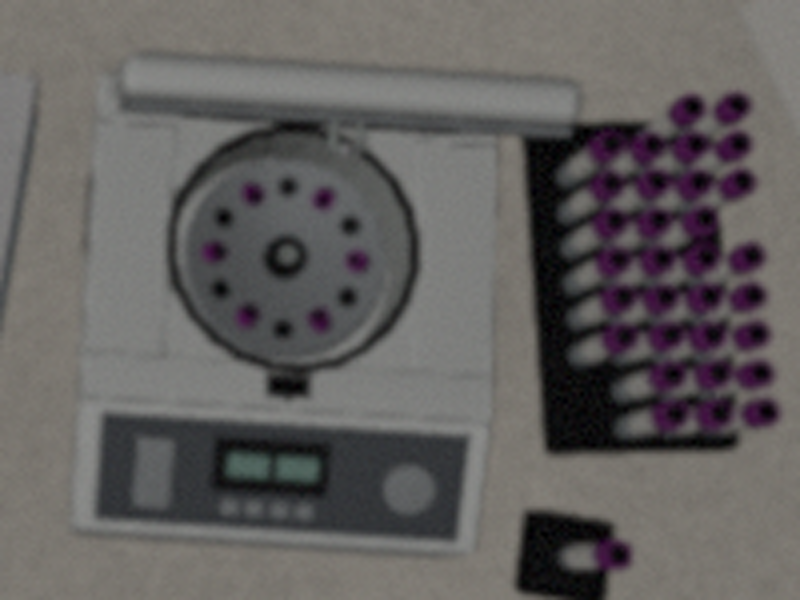

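View pics/side_c.png

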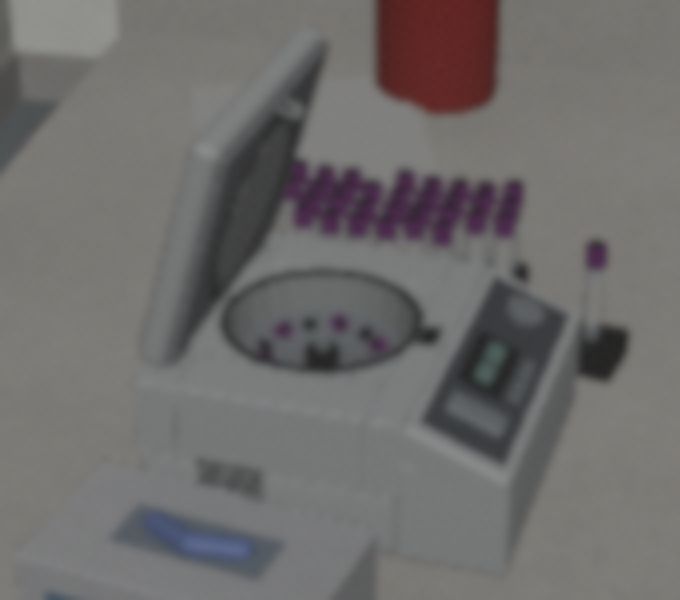

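The top crop gives the rim centre at about (294,247), start key (409,490), release key (153,472), and the lid's free-edge band from (125,80) to (577,105). In the side crop the lid's free corners are at about (205,150) and (318,37).

```bash
cat >> h.py <<'E'
def pt(c,n):return (310+c[0]/4-.375,125+c[1]/4-.375) if n=="top" else (235+c[0]/4-.375,95+c[1]/4-.375)
E
python3 - <<'E'
from h import *
T=robot.camera_model("top");S=robot.camera_model("side")
rim=onz(T,*pt((294,247),"top"),.112);sk=onz(T,*pt((409,490),"top"),.105);ok=onz(T,*pt((153,472),"top"),.105)
print(rim,sk,ok,np.linalg.norm(sk-ok))
fl=onz(T,*pt((75,530),"top"),.084);fr=onz(T,*pt((470,552),"top"),.084);print("front",fl,fr)
# side view checks
print("side key",onz(S,*pt((526,310),"side"),.105),"rim",onz(S,*pt((322,320),"side"),.112))
d=ok-sk;yaw=np.arctan2(-d[0],d[1]);f=fl-fr;print("yaw",yaw,np.arctan2(-f[0],f[1]))
mid=(sk+ok)/2;c=rim-mid;print("yaw2",np.arctan2(c[1],c[0]),np.linalg.norm(c[:2]))
# machine
y=yaw
Rm=Ro.from_euler('z',y).as_matrix()
o=(rim-Rm@[.033,0,0]+mid-Rm@[-.093,0,0])/2;o[2]=0;print("origin",o)
for a in(1.05,1.15,1.25,1.35,1.45):
    c,s=np.cos(a),np.sin(a)
    L=lambda x,yy,z:o+Rm@np.array([.108+x*c+z*s,yy,.122-x*s+z*c])
    print(a,L(-.161,0,.018),[( (proj(m,L(-.161,yy,.018))-b)*4+1.5).round() for m,b in((T,(310,125)),(S,(235,95))) for yy in(.103,-.103)])
for n in(("stand",(570,560)),):pass
print("tube cap",onz(T,*pt((613,555),"top"),.1))
print("stand base",onz(T,*pt((562,555),"top"),.024))
E
```

```text
[ 0.58425826 -0.11727483  0.112     ] [ 0.45285304 -0.17317511  0.105     ] [ 0.46564526 -0.03757214  0.105     ] 0.13620501255084988
front [0.43670221 0.00404053 0.084     ] [ 0.41969609 -0.20925238  0.084     ]
side key [ 0.45498303 -0.17136262  0.105     ] rim [ 0.5856239 -0.1163329  0.112    ]
yaw -0.0940574735114014 -0.07956296835501737
yaw2 -0.09491667082742844 0.12557435039271123
origin [ 0.5516211  -0.11414179  0.        ]
1.05 [ 0.59493349 -0.1182277   0.27061142] [array([121., 135.]), array([582., 168.]), array([249., 167.]), array([356.,  40.])]
1.15 [ 0.61002508 -0.11965138  0.27630777] [array([123.,  98.]), array([587., 131.]), array([224., 155.]), array([334.,  30.])]
1.25 [ 0.62560744 -0.12112136  0.28046233] [array([126.,  62.]), array([590.,  95.]), array([199., 145.]), array([312.,  21.])]
1.35 [ 0.6415249  -0.12262294  0.28303358] [array([129.,  25.]), array([592.,  58.]), array([174., 137.]), array([290.,  15.])]
1.45 [ 0.65761839 -0.12414114  0.28399584] [array([131., -10.]), array([594.,  23.]), array([148., 133.]), array([267.,  11.])]
tube cap [ 0.41586181 -0.28148522  0.1       ]
stand base [ 0.41729503 -0.27871936  0.024     ]
```

```bash
cat >> h.py <<'E'
O=np.array([.5516,-.1141,0]);YAW=-.09;RM=Ro.from_euler('z',YAW)
def W(x,y,z):return O+RM.apply([x,y,z])
def rot(tilt=0):return RM*Ro.from_euler('x',np.pi)*Ro.from_euler('y',tilt)
def go(targets):  # [(world pos, Rot)]
    s=robot.observe();p=np.array(s["tool_pos"]);R=Ro.from_euler('xyz',s["tool_rot"])
    print("t",s["time"],"pos",p.round(4),"rpy",np.round(s["tool_rot"],3),"F",np.round(s["contact_force"],1),"machine",RM.inv().apply(p-O).round(4))
    for q,Q in targets: print(R.inv().apply(q-p).round(4).tolist(),(R.inv()*Q).as_rotvec().round(3).tolist())
def lidtcp(a,l=.145,h=.018,half=.0095):
    c,s=np.cos(a),np.sin(a);return W(.108-l*c+h*s+half,0,.122+l*s+h*c)
E
python3 - <<'E'
from h import *
go([(W(.118,0,.37),rot()),(W(.118,0,.265),rot())])
E
```

```text
t 0.1 pos [ 0.1464 -0.5038  0.2261] rpy [-3.14  -0.     0.283] F [ 0.2 -0.3  0.4] machine [-0.3685 -0.4245  0.2261]
[0.6077, -0.2184, -0.1435] [-0.001, 0.0, 0.373]
[0.6077, -0.2182, -0.0385] [-0.001, 0.0, 0.373]
```

>>> arm_command([
  [[0.02, 0, -0.045], [0, 0, 0.07], 0],
  [[0.05, -0.02, -0.09], [0, 0, 0.14], 0],
  [[0.09, -0.04, -0.13], [0, 0, 0.21], 0],
  [[0.14, -0.055, -0.144], [0, 0, 0.28], 0],
  [[0.19, -0.07, -0.144], [0, 0, 0.373], 0],
], squeeze=10)

```text
time: 0.6
tool_pos: [0.2929, -0.395, 0.371]
tool_rot: [3.138, -0.002, -0.095]
contact_force: [0.7, -1.0, -0.5]
opening: 0.0563
grip_force: 0.0
```

```bash
python3 - <<'E'
from h import *
go([(W(.118,0,.37),rot()),(W(.118,0,.265),rot())])
E
```

```text
t 0.6 pos [ 0.2929 -0.395   0.371 ] rpy [ 3.138e+00 -2.000e-03 -9.500e-02] F [ 0.7 -1.  -0.5] machine [-0.2324 -0.303   0.371 ]
[0.3488, -0.3048, 0.0006] [0.004, -0.002, -0.005]
[0.3486, -0.3052, 0.1056] [0.004, -0.002, -0.005]
```

>>> arm_command([
  [[0.035, -0.03, 0], [0, 0, 0], 0],
  [[0.07, -0.06, 0], [0, 0, 0], 0],
  [[0.105, -0.09, 0], [0, 0, 0], 0],
  [[0.14, -0.12, 0], [0, 0, 0], 0],
  [[0.175, -0.15, 0], [0, 0, 0], 0],
])

```text
time: 1.1
tool_pos: [0.481, -0.2603, 0.3682]
tool_rot: [-3.141, 0.001, -0.09]
contact_force: [0.4, -1.5, -0.5]
opening: 0.0165
grip_force: 0.0
```

>>> arm_command([
  [[0.035, -0.03, 0], [0, 0, 0], 0],
  [[0.07, -0.06, 0], [0, 0, 0], 0],
  [[0.105, -0.09, 0], [0, 0, 0], 0],
  [[0.14, -0.13, 0], [0, 0, 0], 0],
  [[0.16, -0.145, 0], [0, 0, 0], 0],
])

```text
time: 1.6
tool_pos: [0.654, -0.1284, 0.3674]
tool_rot: [-3.14, 0.001, -0.087]
contact_force: [0.7, -0.5, -0.4]
opening: 0.0003
grip_force: 0.0
```

```bash
python3 - <<'E'
from h import *
go([(W(.118,0,.37),rot()),(W(.118,0,.265),rot())])
for n in("top","side"):cv2.imwrite(f"pics/{n}1.png",cv2.resize(robot.read_camera(n)[90:250,230:480,::-1],None,fx=3,fy=3,interpolation=cv2.INTER_CUBIC))
go([(W(.118,0,.37),rot()),(W(.118,0,.265),rot())])
E
```

```text
t 1.6 pos [ 0.654  -0.1284  0.3674] rpy [-3.14e+00  1.00e-03 -8.70e-02] F [ 0.7 -0.5 -0.4] machine [ 0.1033 -0.005   0.3674]
[0.0147, -0.005, -0.0026] [-0.001, 0.001, 0.003]
[0.0148, -0.0048, 0.1024] [-0.001, 0.001, 0.003]
t 1.7 pos [ 0.6543 -0.1288  0.366 ] rpy [-3.14e+00  3.00e-03 -8.60e-02] F [-0.1 -0.7 -0.4] machine [ 0.1037 -0.0054  0.366 ]
[0.0144, -0.0053, -0.004] [-0.001, 0.003, 0.004]
[0.0146, -0.0052, 0.101] [-0.001, 0.003, 0.004]
```

View pics/side1.png

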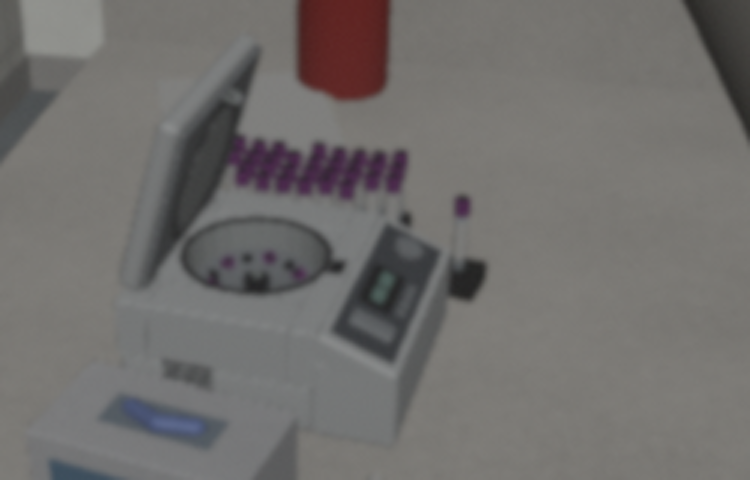

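The side crop shows the lid still untouched, with the gripper above the crop.

>>> arm_command([
  [[0.018, -0.005, 0], [0, 0, 0], 0],
  [[0.018, -0.005, 0.02], [0, 0, 0], 0],
  [[0.018, -0.005, 0.05], [0, 0, 0], 0],
  [[0.018, -0.005, 0.08], [0, 0, 0], 0],
  [[0.018, -0.005, 0.1], [0, 0, 0], 0],
])

```text
time: 2.2
tool_pos: [0.6689, -0.1293, 0.2659]
tool_rot: [-3.141, 0.004, -0.091]
contact_force: [0.8, 0.8, -0.6]
opening: 0.0007
grip_force: 0.0
```

```bash
python3 - <<'E'
from h import *
cv2.imwrite("pics/side2.png",cv2.resize(robot.read_camera("side")[30:230,230:430,::-1],None,fx=3,fy=3,interpolation=cv2.INTER_CUBIC))
go([(lidtcp(a),rot()) for a in np.arange(1.25,-.01,-.125)])
E
```

```text
t 2.25 pos [ 0.668  -0.129   0.2627] rpy [-3.14   0.009 -0.091] F [ 0.  -0.1 -2.9] machine [ 0.1173 -0.0044  0.2627]
[-0.0285, -0.0043, -0.0023] [-0.001, 0.009, -0.001]
[-0.0461, -0.0043, 0.0025] [-0.001, 0.009, -0.001]
[-0.0629, -0.0043, 0.0095] [-0.001, 0.009, -0.001]
[-0.0788, -0.0042, 0.0185] [-0.001, 0.009, -0.001]
[-0.0934, -0.0042, 0.0295] [-0.001, 0.009, -0.001]
[-0.1065, -0.0042, 0.0422] [-0.001, 0.009, -0.001]
[-0.118, -0.0041, 0.0564] [-0.001, 0.009, -0.001]
[-0.1275, -0.0041, 0.0719] [-0.001, 0.009, -0.001]
[-0.1351, -0.0041, 0.0885] [-0.001, 0.009, -0.001]
[-0.1405, -0.004, 0.106] [-0.001, 0.009, -0.001]
[-0.1438, -0.004, 0.1239] [-0.001, 0.009, -0.001]
```

View pics/side2.png

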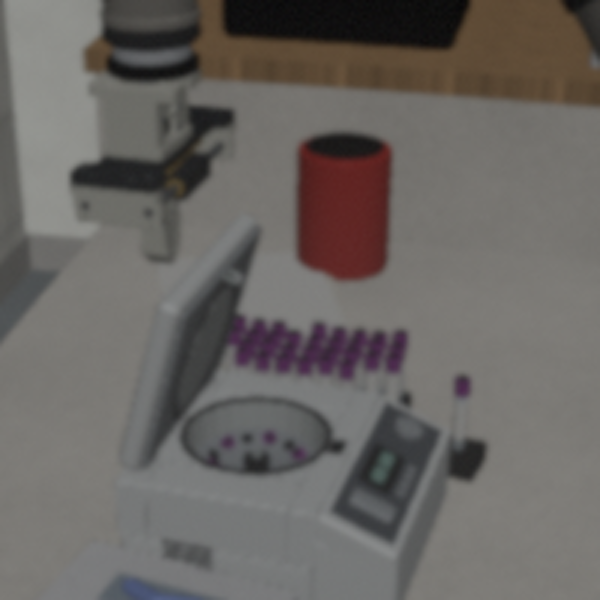

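```bash
python3 - <<'E'
from h import *
S=robot.camera_model("side");s=robot.observe()
f=lambda X:((proj(S,X)-[230,30])*3+1).round()
p=s["tool_pos"];print(s["time"],p,f([.6689,-.1293,.2659]),[f(np.array([.6689,-.1293,.2659])+RM.apply([dx,dy,0])) for dx in(-.0095,.0095) for dy in(-.02,.02)])
def L(x,yy,z,a):
    c,s=np.cos(a),np.sin(a);return W(.108+x*c+z*s,yy,.122-x*s+z*c)
for a in(1.15,1.2,1.25,1.3):print(a,[f(L(-.161,y,.018,a)) for y in(.103,0,-.103)],f(L(0,.103,.018,a)))
E
```

```text
2.25 [ 0.66804132 -0.12898483  0.2626886 ] [164. 262.] [array([182., 254.]), array([165., 272.]), array([162., 252.]), array([145., 270.])]
1.15 [array([184., 311.]), array([227., 261.]), array([265., 217.])] [117. 459.]
1.2 [array([174., 307.]), array([218., 257.]), array([257., 214.])] [117. 460.]
1.25 [array([165., 304.]), array([209., 254.]), array([249., 211.])] [117. 461.]
1.3 [array([155., 301.]), array([201., 251.]), array([240., 208.])] [117. 461.]
```

>>> arm_command([
  [[0, -0.004, 0.008], [0, 0, 0], 0],
  [[-0.01, -0.004, 0.008], [0, 0, 0], 0],
  [[-0.02, -0.004, 0.008], [0, 0, 0], 0],
  [[-0.03, -0.004, 0.008], [0, 0, 0], 0],
  [[-0.04, -0.004, 0.01], [0, 0, 0], 0],
])

```text
time: 2.75
tool_pos: [0.6318, -0.1213, 0.2604]
tool_rot: [3.141, -0.005, -0.09]
contact_force: [3.0, 0.2, -0.7]
opening: 0.0001
grip_force: 1.3
```

```bash
python3 - <<'E'
from h import *
cv2.imwrite("pics/side3.png",cv2.resize(robot.read_camera("side")[30:230,230:430,::-1],None,fx=3,fy=3,interpolation=cv2.INTER_CUBIC))
go([(lidtcp(a,.138),rot()) for a in np.arange(1.25,-.01,-.125)])
E
```

```text
t 2.8 pos [ 0.6304 -0.1211  0.2603] rpy [ 3.141e+00 -3.000e-03 -9.000e-02] F [ 2.  -0.6 -0.1] machine [7.910e-02 1.000e-04 2.603e-01]
[0.0119, 0.0001, 0.0017] [0.001, -0.003, -0.001]
[-0.0049, 0.0001, 0.006] [0.001, -0.003, -0.001]
[-0.0211, 0.0001, 0.0124] [0.001, -0.003, -0.001]
[-0.0364, 0.0001, 0.0207] [0.001, -0.003, -0.001]
[-0.0504, 0.0001, 0.0309] [0.001, -0.003, -0.001]
[-0.0632, 0.0001, 0.0428] [0.001, -0.003, -0.001]
[-0.0743, 0.0001, 0.0561] [0.001, -0.003, -0.001]
[-0.0837, 0.0001, 0.0707] [0.001, -0.003, -0.001]
[-0.0912, 0.0001, 0.0864] [0.001, -0.003, -0.001]
[-0.0966, 0.0001, 0.1029] [0.001, -0.003, -0.001]
[-0.1, 0.0001, 0.12] [0.001, -0.003, -0.001]
```

View pics/side3.png

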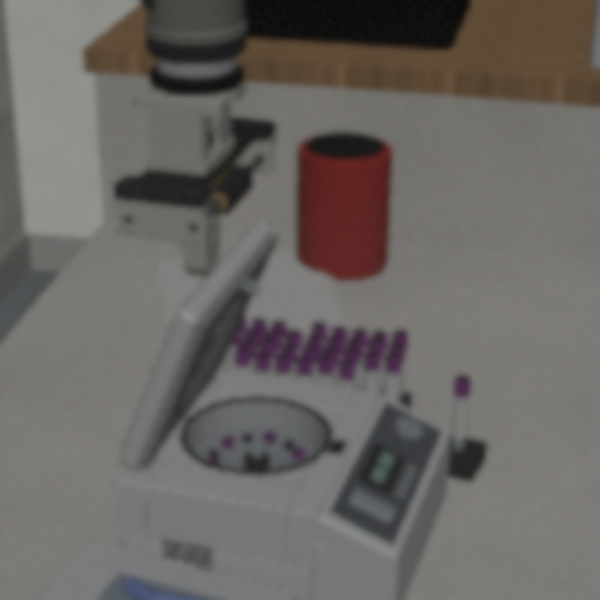

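The finger is behind the lid's free edge and has started swinging it (about 1.15 rad), so I follow the arc.

>>> arm_command([
  [[-0.008, 0, 0.007], [0, 0, 0], 0],
  [[-0.016, 0, 0.011], [0, 0, 0], 0],
  [[-0.024, 0, 0.015], [0, 0, 0], 0],
  [[-0.031, 0, 0.019], [0, 0, 0], 0],
  [[-0.038, 0, 0.023], [0, 0, 0], 0],
])

```text
time: 3.3
tool_pos: [0.5934, -0.1178, 0.2366]
tool_rot: [3.141, -0.002, -0.09]
contact_force: [0.9, -0.4, 3.2]
opening: 0.0007
grip_force: 1.1
```

```bash
python3 - <<'E'
from h import *
go([(lidtcp(a,.138),rot()) for a in np.arange(.75,-.01,-.125)])
E
```

```text
t 3.3 pos [ 0.5934 -0.1178  0.2366] rpy [ 3.141e+00 -2.000e-03 -9.000e-02] F [ 0.9 -0.4  3.2] machine [4.200e-02 1.000e-04 2.366e-01]
[-0.0132, 0.0001, 0.0073] [0.001, -0.002, -0.0]
[-0.0259, 0.0001, 0.0192] [0.001, -0.002, -0.0]
[-0.037, 0.0001, 0.0325] [0.001, -0.002, -0.0]
[-0.0464, 0.0001, 0.0472] [0.001, -0.002, -0.0]
[-0.0539, 0.0001, 0.0629] [0.001, -0.002, -0.0]
[-0.0594, 0.0, 0.0794] [0.001, -0.002, -0.0]
[-0.0627, 0.0, 0.0964] [0.001, -0.002, -0.0]
```

>>> arm_command([
  [[-0.009, 0, 0.006], [0, 0, 0], 0],
  [[-0.018, 0, 0.012], [0, 0, 0], 0],
  [[-0.026, 0, 0.019], [0, 0, 0], 0],
  [[-0.033, 0, 0.026], [0, 0, 0], 0],
  [[-0.039, 0, 0.033], [0, 0, 0], 0],
])

```text
time: 3.8
tool_pos: [0.5542, -0.114, 0.2023]
tool_rot: [3.141, -0.001, -0.09]
contact_force: [1.1, 0.1, 1.0]
opening: 0.0006
grip_force: 0.7
```

>>> arm_command([
  [[-0.005, 0, 0.007], [0, 0, 0], 0],
  [[-0.01, 0, 0.015], [0, 0, 0], 0],
  [[-0.014, 0, 0.023], [0, 0, 0], 0],
  [[-0.018, 0, 0.031], [0, 0, 0], 0],
  [[-0.021, 0, 0.038], [0, 0, 0], 0],
])

```text
time: 4.3
tool_pos: [0.533, -0.112, 0.1637]
tool_rot: [-3.142, 0.001, -0.09]
contact_force: [1.2, 0.1, 1.3]
opening: 0.0003
grip_force: 0.5
```

```bash
python3 - <<'E'
from h import *
go([(lidtcp(a,.146),rot()) for a in (.25,.125,.06,0)])
E
```

```text
t 4.3 pos [ 0.533  -0.112   0.1637] rpy [-3.142e+00  1.000e-03 -9.000e-02] F [1.2 0.1 1.3] machine [-0.0187  0.0004  0.1637]
[-0.0008, 0.0004, -0.0119] [-0.0, 0.001, -0.0]
[-0.0064, 0.0004, 0.0056] [-0.0, 0.001, -0.0]
[-0.0084, 0.0004, 0.015] [-0.0, 0.001, -0.0]
[-0.0098, 0.0004, 0.0237] [-0.0, 0.001, -0.0]
```

>>> arm_command([
  [[-0.004, 0, 0.003], [0, 0, 0], 0],
  [[-0.008, 0, 0.006], [0, 0, 0], 0],
  [[-0.011, 0, 0.01], [0, 0, 0], 0],
  [[-0.013, 0, 0.015], [0, 0, 0], 0],
  [[-0.013, 0, 0.019], [0, 0, 0], 0],
])

```text
time: 4.8
tool_pos: [0.5207, -0.111, 0.146]
tool_rot: [3.141, -0.001, -0.09]
contact_force: [-0.6, 0.1, 0.2]
opening: 0.0004
grip_force: 0.2
```

>>> arm_command([
  [[0, 0, 0.002], [0, 0, 0], 0],
  [[0, 0, 0.004], [0, 0, 0], 0],
  [[0, 0, 0.006], [0, 0, 0], 0],
  [[0, 0, 0.007], [0, 0, 0], 0],
  [[0, 0, 0.007], [0, 0, 0], 0],
])

```text
time: 5.3
tool_pos: [0.5204, -0.1108, 0.14]
tool_rot: [3.141, -0.0, -0.09]
contact_force: [-4.8, 1.7, 13.8]
opening: 0.0002
grip_force: 6.9
```

```bash
python3 - <<'E'
from h import *
cv2.imwrite("pics/side4.png",cv2.resize(robot.read_camera("side")[80:230,230:430,::-1],None,fx=4,fy=4,interpolation=cv2.INTER_CUBIC))
go([(lidtcp(a,.146),rot()) for a in (.125,.06,0)])
E
```

```text
t 5.35 pos [ 0.5204 -0.1108  0.14  ] rpy [ 3.141e+00 -1.000e-03 -9.000e-02] F [-6.1  1.3 13. ] machine [-0.0314  0.0004  0.14  ]
[0.0063, 0.0004, -0.018] [0.0, -0.001, -0.0]
[0.0042, 0.0004, -0.0087] [0.0, -0.001, -0.0]
[0.0029, 0.0004, 0.0] [0.0, -0.001, -0.0]
```

View pics/side4.png

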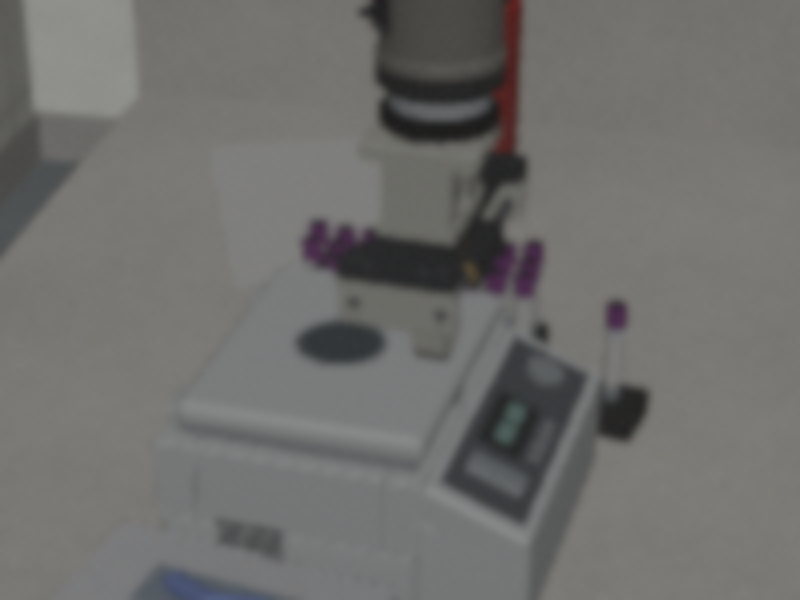

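The lid is flat under the finger (TCP at z = 0.140 with about 13 N). I press a little more to make sure of the catch, then lift.

>>> arm_command([
  [[0, 0, 0.002], [0, 0, 0], 0],
  [[0, 0, 0.004], [0, 0, 0], 0],
  [[0, 0, 0.005], [0, 0, 0], 0],
  [[0, 0, 0.005], [0, 0, 0], 0],
  [[0, 0, 0.005], [0, 0, 0], 0],
])

```text
time: 5.85
tool_pos: [0.5205, -0.1109, 0.1395]
tool_rot: [3.14, -0.004, -0.09]
contact_force: [-16.8, 5.3, 47.7]
opening: 0.0003
grip_force: 23.6
```

>>> arm_command([
  [[0, 0, -0.015], [0, 0, 0], 0],
  [[0, 0, -0.04], [0, 0, 0], 0],
  [[0, 0, -0.07], [0, 0, 0], 0],
  [[-0.02, 0, -0.09], [0, 0.1, 0], 0],
  [[-0.04, 0, -0.09], [0, 0.22, 0], 0],
])

```text
time: 6.35
tool_pos: [0.483, -0.1082, 0.2262]
tool_rot: [3.139, -0.23, -0.089]
contact_force: [0.8, 0.1, -0.2]
opening: 0.0002
grip_force: 0.0
```

```bash
python3 - <<'E'
from h import *
im=robot.read_camera("side");cv2.imwrite("pics/side5.png",cv2.resize(im[80:230,230:430,::-1],None,fx=4,fy=4,interpolation=cv2.INTER_CUBIC))
k=np.array([.4536,-.1726,.105])  # mean of top and side measurements
print("model key",W(-.093,-.068,.105))
t=np.radians(21.8);n=RM.apply([-np.sin(t),0,np.cos(t)])
go([(k+n*.05,rot(t)),(k+n*.012,rot(t)),(k-n*.004,rot(t))])
E
```

```text
model key [ 0.45286465 -0.17346608  0.105     ]
t 6.4 pos [ 0.472  -0.1039  0.22  ] rpy [-3.14  -0.219 -0.09 ] F [-4.   3.4 -2.7] machine [-0.0802  0.003   0.22  ]
[-0.0449, 0.0702, 0.0601] [-0.002, 0.161, 0.0]
[-0.0388, 0.0703, 0.0976] [-0.002, 0.161, 0.0]
[-0.0363, 0.0703, 0.1134] [-0.002, 0.161, 0.0]
```

View pics/side5.png

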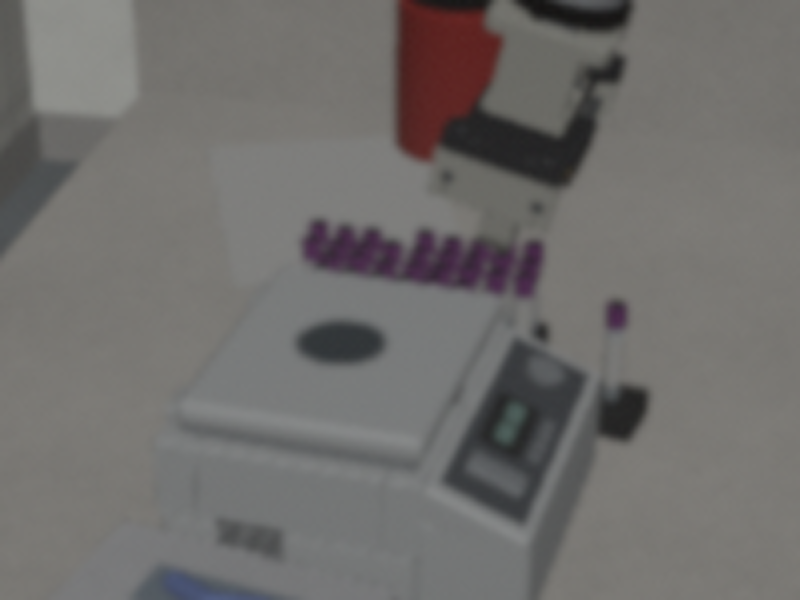

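The lid stays flat after release, so it is caught shut; the start key is clear at (547,372).

>>> arm_command([
  [[-0.01, 0.015, 0], [0, 0.05, 0], 0],
  [[-0.02, 0.035, 0.01], [0, 0.1, 0], 0],
  [[-0.035, 0.055, 0.03], [0, 0.16, 0], 0],
  [[-0.045, 0.07, 0.05], [0, 0.16, 0], 0],
  [[-0.045, 0.07, 0.06], [0, 0.16, 0], 0],
])

```text
time: 6.9
tool_pos: [0.4421, -0.1749, 0.1534]
tool_rot: [-3.14, -0.377, -0.094]
contact_force: [1.2, 0.5, -0.5]
opening: 0.001
grip_force: 0.0
```

```bash
cat > k.py <<'E'
from h import *
k=np.array([.4533,-.173,.105])
t=np.radians(21.8);n=RM.apply([-np.sin(t),0,np.cos(t)])
go([(k+n*d,rot(t)) for d in(.05,.008,0,-.004)])
E
python3 -c "
from h import *
robot.read_camera('side')
import k"
```

```text
t 6.95 pos [ 0.4428 -0.1742  0.1528] rpy [-3.139 -0.377 -0.094] F [ 0.5  0.6 -1.5] machine [-0.103  -0.0697  0.1528]
[-0.0081, -0.0022, -0.0017] [-0.001, 0.004, -0.003]
[-0.008, -0.0021, 0.0403] [-0.001, 0.004, -0.003]
[-0.0079, -0.0021, 0.0483] [-0.001, 0.004, -0.003]
[-0.0079, -0.0021, 0.0523] [-0.001, 0.004, -0.003]
```

>>> arm_command([
  [[-0.008, -0.002, 0.01], [0, 0, 0], 0],
  [[-0.008, -0.002, 0.02], [0, 0, 0], 0],
  [[-0.008, -0.002, 0.03], [0, 0, 0], 0],
  [[-0.008, -0.002, 0.038], [0, 0, 0], 0],
  [[-0.008, -0.002, 0.042], [0, 0, 0], 0],
])

```text
time: 7.45
tool_pos: [0.4526, -0.1727, 0.1125]
tool_rot: [-3.141, -0.38, -0.09]
contact_force: [-1.5, 0.7, 1.0]
opening: 0.0008
grip_force: 0.0
```

```bash
python3 k.py
```

```text
t 7.45 pos [ 0.4526 -0.1727  0.1125] rpy [-3.141 -0.38  -0.09 ] F [-1.5  0.7  1. ] machine [-0.0934 -0.0672  0.1125]
[-0.0021, 0.0003, -0.0427] [-0.001, 0.001, 0.0]
[-0.0021, 0.0003, -0.0007] [-0.001, 0.001, 0.0]
[-0.0021, 0.0003, 0.0073] [-0.001, 0.001, 0.0]
[-0.0021, 0.0003, 0.0113] [-0.001, 0.001, 0.0]
```

>>> arm_command([
  [[-0.002, 0, 0.004], [0, 0, 0], 0],
  [[-0.002, 0, 0.007], [0, 0, 0], 0],
  [[-0.002, 0, 0.009], [0, 0, 0], 0],
  [[-0.002, 0, 0.011], [0, 0, 0], 0],
  [[-0.002, 0, 0.012], [0, 0, 0], 0],
])

```text
time: 7.95
tool_pos: [0.4544, -0.173, 0.1017]
tool_rot: [3.142, -0.38, -0.09]
contact_force: [-13.6, 1.9, 21.6]
opening: 0.0004
grip_force: 12.3
```

```bash
python3 k.py
```

```text
t 7.95 pos [ 0.4544 -0.173   0.1017] rpy [ 3.142 -0.38  -0.09 ] F [-13.6   1.9  21.6] machine [-0.0915 -0.0674  0.1017]
[0.0002, 0.0001, -0.0535] [-0.0, 0.0, 0.0]
[0.0002, 0.0001, -0.0115] [-0.0, 0.0, 0.0]
[0.0002, 0.0001, -0.0035] [-0.0, 0.0, 0.0]
[0.0002, 0.0001, 0.0005] [-0.0, 0.0, 0.0]
```

The key is bottomed out (3.5 mm beyond its face, 25 N along the normal). I hold one row, then retreat.

>>> arm_command([
  [[0, 0, 0], [0, 0, 0], 0],
  [[0, 0, -0.01], [0, 0, 0], 0],
  [[0, 0, -0.03], [0, 0, 0], 0],
  [[0, 0, -0.06], [0, 0, 0], 0],
  [[0, 0, -0.1], [0, 0, 0], 0],
])

```text
time: 8.45
tool_pos: [0.4167, -0.1696, 0.1944]
tool_rot: [-3.141, -0.378, -0.091]
contact_force: [0.6, 0.2, 0.9]
opening: 0.0005
grip_force: 0.0
```

>>> arm_command([
  [[0, 0, -0.02], [0, 0, 0], 0],
  [[0, 0, -0.03], [0, 0, 0], 0],
  [[0, 0, -0.03], [0, 0, 0], 0],
  [[0, 0, -0.03], [0, 0, 0], 0],
  [[0, 0, -0.03], [0, 0, 0], 0],
])

```text
time: 8.95
tool_pos: [0.4063, -0.1685, 0.2208]
tool_rot: [-3.14, -0.378, -0.091]
contact_force: [0.2, 0.7, 0.3]
opening: 0.0005
grip_force: 0.0
```

```bash
python3 - <<'E'
from h import *
im=robot.read_camera("side");cv2.imwrite("pics/side6.png",cv2.resize(im[80:280,230:430,::-1],None,fx=3,fy=3,interpolation=cv2.INTER_CUBIC))
go([])
E
```

```text
t 9.0 pos [ 0.4064 -0.1685  0.2208] rpy [-3.14  -0.378 -0.091] F [0.1 0.4 0.1] machine [-0.1398 -0.0672  0.2208]
```

View pics/side6.png

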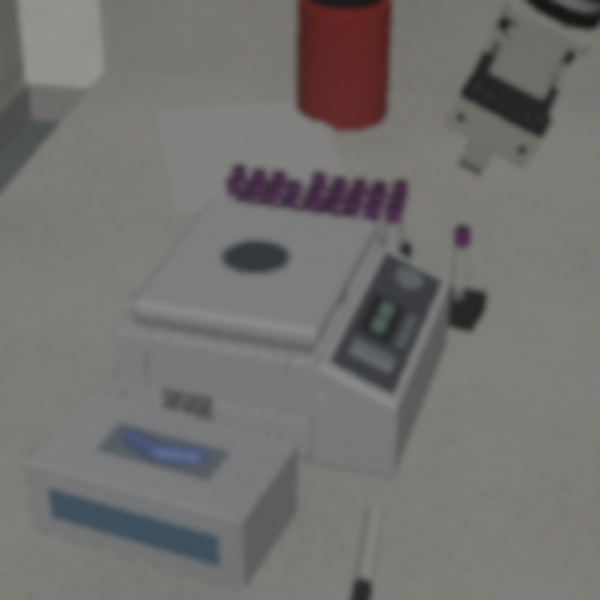

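The lid is shut, the start key is out at (408,277), the other objects are undisturbed, and the arm is clear.

```bash
python3 -c "
from cell import robot
print(robot.hand_in())"
```

```text
the job is handed in; nothing more can be done
None
```

The lid is pushed shut past its catch, the start key was pressed fully in and released, and the job was handed in at about 9 s; no verdict was returned.

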